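# Refill the hazelnut bowl and turn the spice carousel to the front

### The arm

A 6-joint arm with a two-finger parallel gripper is mounted at the origin on a cart in front of the work surface, level with it; the furniture and walls round the work are solid. World frame = base frame: x ahead of the robot, y to its left, z up, the work surface at z = 0. Lengths are in mm, angles in rad, forces in N, time in s.
With the tool pointing down it reaches from about 250 to 725 mm from the base axis. Payload 9.7 kg.
Tool frame: the origin (TCP) lies midway between the tips of the shut fingers; the grasp point (between the pads) lies 19 mm behind it; z points along the fingers, y is the line along which they close (so a half turn about z gives the same grasp; the last joint's range is limited). The gripper opens to 85 mm and grips with 20 to 120 N. Pads are 22 mm wide; open, the fingers measure 114 mm over their backs; the gripper's body (76 mm by 85 mm) begins 54 mm behind the grasp point. The pads swing forward as they close: fully open they stand 13 mm farther back than shut.
Start: joints at [1.113, 0.087, 0.176, 1.66, 0, 1.571], TCP at [243.084, 493.363, 231.284] pointing down, gripper open.
Joint ranges: [-3.13, 3.13], [-0.85, 1.81], [-1.15, 1.24], [-2.2, 2.28], [-1.44, 1.52], [-3.14, 3.14]. Speed limits (rad/s): [2.22, 2.22, 2.57, 3.14, 3.14, 3.14].

### API

Orientations are given as [roll, pitch, yaw] about the fixed x, y, z axes, in that order (R = Rz(yaw) Ry(pitch) Rx(roll)).
In Python, from workcell import bot, snapshot, camera_model gives the robot as it stands. The module is installed in compiled form; this text tells all that it offers.
- The arm moves only by the tool arm_command, never from a script. Its argument "targets" is a list of rows, each a list of 3 entries, a list of its own where there are three numbers: the shift along the tool's x, y, z in mm, then the turn, a rotation vector about the tool's x, y, z in degrees, then the finger opening in mm, from 0 to 85.4. A call has 1 to 8 rows; each row shifts and turns the commanded pose from where the row before left it, along the tool's axes as they then stand; what a row does not reach is not made up. A row lasts 1/10 s, in which the tool goes at most 50 mm and 8.59 degrees, less where a joint would pass 70% of its speed; a pose out of reach is approached as far as the arm can. A call is refused whole if a number of a shift passes 50 or a number of a turn 8.59, either way. A call with a gripper value outside its range is refused whole. The fingers move at their own pace and stop on an object; the grip force is fixed at half the most. Time passes only in rows, so rows that do not move let the fingers close. It gives the time, the measured TCP pose, the force, the opening and the grip force at its end, in the units of the state.
- bot.observe(): the state, without advancing time (a new reading comes with each control period).
- snapshot(name): name is "side" or "top" or "wrist"; returns the picture (420x560x3 uint8, red, green, blue); there is no depth.
- camera_model(name): a dict with "fx", "fy", "cx", "cy" (pixels), "origin" and "attitude" of the camera in the world. Camera axes: x right, y down, z forward; pixel columns grow to the right and rows downward; lengths in mm; the calibration is good to about 2 mm. The wrist camera is an equidistant fisheye: a pixel r from the principal point sees the ray r / f radians off the axis. A picture is of the moment at which its call begins: read the wrist's pose just before it. camera_model takes no time and is no camera call; for the wrist camera it gives the pose at the moment of the call.
- bot.close_job(): hands the job in; it is judged then, once.
The state is a dict: "clock": time; "q": joint angles; "qd": joint speeds; "joint_efforts": joint torques, N m; "ee_pos": TCP position; "tcp_rot": TCP orientation; "wrist_force": force on the tool from outside, world axes, zero at the start; "torque": the same for the moment, N m; "finger_gap": finger opening in mm; "finger_force": force on a finger pad.
Only numpy, scipy, OpenCV 4.12 (cv2) and the standard library are available. Lean on these libraries where they do the work, as an engineer would, in place of code of your own. Each camera call takes 0.05 s, during which the arm holds its last target. There are 200 camera calls.

### The job

Pour all six hazelnuts from the steel tumbler into the open bowl on the spice carousel and stand the empty tumbler upright back on the worktop. Then turn the carousel until that bowl faces front, lined up with the steel pointer on the carousel's foot, and hold the turntable still there: finish with the gripper still holding the turntable, do not let go. Leave the mug and the blue bowl alone.

Things in the scene. Friction and masses are not known exactly. Their poses are not given: they have to be found in the camera images.
- carousel: fixed steel foot of the spice carousel, a disc 210 mm across under the turntable; origin on the turning axis at worktop height. Its front is its own -x direction, roughly towards the robot (it may be turned up to 25 degrees).
- pointer (a point): upright steel pin (14 mm across, top at z = 20 mm) at the end of a flat tongue that sticks out from under the front of the turntable, fixed to the foot; the point is its top, 158 mm from the turning axis. It marks the front.
- front_place (a point): point fixed in space, on the line from the turning axis to the pointer, 85 mm from the axis, at the height of the turntable's upper face (28 mm): the bowl's centre is above it when the bowl faces front exactly.
- turntable: wooden board 280 mm across, top face at z = 28 mm, turns endlessly about the foot's axis with light friction (1 N at a peg), stays where left. Fixed on it, 85 to 88 mm from the axis: the bowl at its -x; a tin 57 wide, 72 tall at -y and another at +x; a lidded spice box 104 long, 71 wide, 58 tall at +y; four pegs on the diagonals between. Origin on the axis, worktop height.
- bowl_center (a point): centre of the bowl fixed on the turntable, the only open vessel on it: white enamel, 102 mm across the rim, 43 mm high; the point is on its axis half-way up, 85 mm from the turning axis; rim 71 mm above the worktop, inner floor about 30 mm above it.
- tumbler: loose open steel tumbler that holds the nuts at the start, 65 mm across at the rim, 50 mm at the foot, 80 mm tall, wall 3 mm, 0.12 kg, no handle; origin at the centre of its underside, z up through its mouth. It starts at the left or right front; on the left the raised rim of the sink begins about 50 mm behind it.
- tumbler_center (a point): centre of the tumbler, on its axis half-way up (40 mm above its underside).
- mug: bystander: loose white mug with a handle, 98 mm tall, 68 mm across; origin at its underside.
- blue_bowl: bystander: loose small blue bowl on the worktop at the left, 84 mm across, 45 mm tall; origin at its underside.
- peg1 (a point): round upright wooden peg of the turntable, 16 mm across, 118 mm from the turning axis, standing from 28 to 92 mm above the worktop; the point is on its axis at 72 mm, a good height to grip. Between the bowl and the first tin.
- peg2 (a point): round upright wooden peg of the turntable, 16 mm across, 118 mm from the turning axis, standing from 28 to 92 mm above the worktop; the point is on its axis at 72 mm, a good height to grip. Between the two tins.
- peg3 (a point): round upright wooden peg of the turntable, 16 mm across, 118 mm from the turning axis, standing from 28 to 92 mm above the worktop; the point is on its axis at 72 mm, a good height to grip. Between the far tin and the spice box.
- peg4 (a point): round upright wooden peg of the turntable, 16 mm across, 118 mm from the turning axis, standing from 28 to 92 mm above the worktop; the point is on its axis at 72 mm, a good height to grip. Between the spice box and the bowl.
- nut1_center (a point): centre of a whole hazelnut, a smooth ball 18 mm across, 10 g, rolls and slides easily, in the tumbler at the start (six in all, two layers deep, up to about 35 mm above the tumbler's underside).
- nut2_center (a point): centre of a whole hazelnut, a smooth ball 18 mm across, 10 g, rolls and slides easily, in the tumbler at the start (six in all, two layers deep, up to about 35 mm above the tumbler's underside).
- nut3_center (a point): centre of a whole hazelnut, a smooth ball 18 mm across, 10 g, rolls and slides easily, in the tumbler at the start (six in all, two layers deep, up to about 35 mm above the tumbler's underside).
- nut4_center (a point): centre of a whole hazelnut, a smooth ball 18 mm across, 10 g, rolls and slides easily, in the tumbler at the start (six in all, two layers deep, up to about 35 mm above the tumbler's underside).
- nut5_center (a point): centre of a whole hazelnut, a smooth ball 18 mm across, 10 g, rolls and slides easily, in the tumbler at the start (six in all, two layers deep, up to about 35 mm above the tumbler's underside).
- nut6_center (a point): centre of a whole hazelnut, a smooth ball 18 mm across, 10 g, rolls and slides easily, in the tumbler at the start (six in all, two layers deep, up to about 35 mm above the tumbler's underside).

How it is judged:
By the outcome, as a careful person would: the job done as asked, in the order asked, and still so for the second after the job is handed in, while the arm keeps its last pose, push and grip.
It also fails if it takes over 72 s, if anything falls off the work surface, if the arm or the gripper's body presses on something with over 40 N, if the wrist force passes 120 N, or if a joint passes its speed limit or range.

## Working session

There is one attempt and no reset: what is moved stays moved. The work goes in short steps, Python scripts to look and compute and a tool call to move; the robot and the scene stay as the last step left them, time stands still between calls to the robot, and variables do not carry over. Pictures are saved under pics/ and viewed, at most 10 in all, crops included, and the job is handed in when it is done.

Besides the shell and the picture viewer there is one more tool, called after ">>>" by a JSON object that holds its "fn" and its "kwargs", one argument or row to a line. arm_command: Moves the arm, as the interface text tells. Its arguments: {"type":"object","properties":{"targets":{"type":"array"}},"required":["targets"]}

```bash
mkdir -p pics
python3 - <<'E'
from workcell import bot, snapshot, camera_model
import cv2,numpy as np
s=bot.observe();print({k:np.round(v,3).tolist() for k,v in s.items()})
for n in ["side","top","wrist"]:
    im=snapshot(n);cv2.imwrite(f"pics/{n}0.png",im[:,:,::-1]);m=camera_model(n);print(n,{k:(np.round(v,3).tolist() if not isinstance(v,str) else v) for k,v in m.items()})
E
```

```text
{'clock': 0.0, 'q': [1.113, 0.087, 0.175, 1.66, 0.0, 1.571], 'qd': [-0.002, 0.001, 0.001, -0.001, -0.001, -0.0], 'joint_efforts': [-0.001, -52.039, 46.48, 0.017, -0.0, 0.0], 'ee_pos': [242.982, 493.178, 230.58], 'tcp_rot': [-3.14, -0.0, 2.684], 'wrist_force': [0.209, 0.666, -0.002], 'torque': [0.003, -0.033, -0.021], 'finger_force': 0.0, 'finger_gap': 85.474}
side {'fx': 500.768, 'fy': 500.768, 'cx': 276.449, 'cy': 205.382, 'origin': [235.355, -1102.952, 931.674], 'attitude': [-2.18, 0.002, -0.266]}
top {'fx': 528.873, 'fy': 528.873, 'cx': 289.851, 'cy': 205.594, 'origin': [429.103, 58.163, 1416.45], 'attitude': [-3.073, 0.013, -1.591]}
wrist {'fx': 325.192, 'fy': 325.192, 'cx': 282.641, 'cy': 205.001, 'origin': [178.599, 525.675, 373.784], 'attitude': [2.852, 0.001, 1.113]}
```

View pics/top0.png

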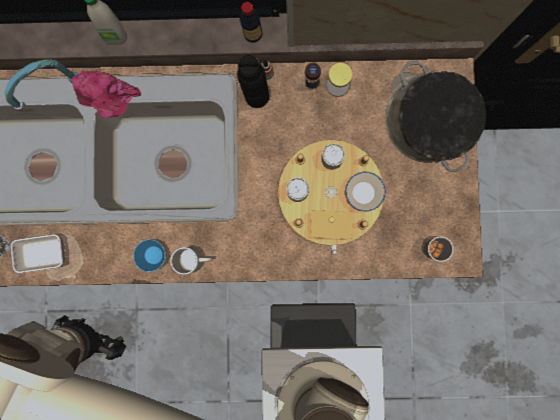

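View pics/side0.png

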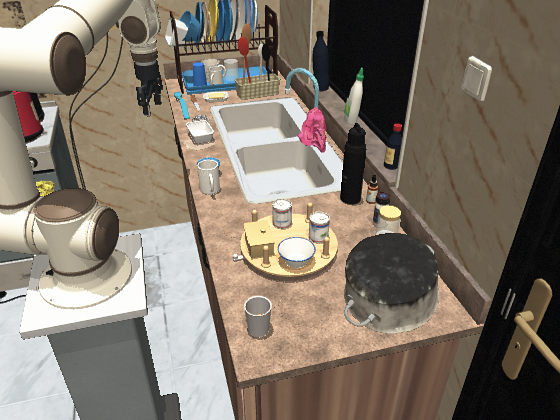

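The top view shows the carousel at about (331,191), with the bowl at (365,191), the pointer at about (334,249) and the tumbler with the nuts at (440,249). The mug is at (185,260), the blue bowl at (150,255) and the pot at (437,117). The side view agrees: the tumbler is at (258,316) and the bowl at (296,250).

```bash
cat > h.py <<'E'
import numpy as np,cv2
from scipy.spatial.transform import Rotation as R
from workcell import bot,snapshot,camera_model
def ray(m,u,v):
    x=(u-m['cx'])/m['fx'];y=(v-m['cy'])/m['fy']
    d=np.array([x,y,1.])
    if m.get('fish'):
        r=np.hypot(x,y);d=np.array([x/r*np.sin(r),y/r*np.sin(r),np.cos(r)])
    return np.array(m['origin']),R.from_euler('xyz',m['attitude']).apply(d)
def onz(m,u,v,z):
    o,d=ray(m,u,v);return o+d*(z-o[2])/d[2]
def proj(m,p):
    c=R.from_euler('xyz',m['attitude']).inv().apply(np.array(p,float)-m['origin'])
    return m['fx']*c[0]/c[2]+m['cx'],m['fy']*c[1]/c[2]+m['cy']
def fitcircle(P):
    P=np.array(P);A=np.c_[2*P,np.ones(len(P))];s=np.linalg.lstsq(A,(P**2).sum(1),rcond=None)[0]
    return s[:2],np.sqrt(s[2]+s[0]**2+s[1]**2)
E
python3 - <<'E'
from h import *
m=camera_model('top');im=cv2.imread('pics/top0.png')
for n,u,v,z in [('axis',331,191,28),('bowl',365.5,191.5,71),('ptr',334,249,20),('tumb',440,249,80),('mug',185,260,98),('blue',150,255,45),('p',299,158,92),('p',364,160,92),('p',362,225,92),('p',298,222,92),('pot',437,117,110)]:
    print(n,onz(m,u,v,z).round(1))
hsv=cv2.cvtColor(im,cv2.COLOR_BGR2HSV)
print([ (k,hsv[v,u].tolist()) for k,u,v in [('wood',330,215),('rim',382,178),('worktop',280,260),('bowl',366,192)]])
M=cv2.inRange(hsv,(15,70,120),(35,255,255));M[:130]=0;M[260:]=0;M[:,:260]=0;M[:,:0]=0
c=max(cv2.findContours(cv2.morphologyEx(M,cv2.MORPH_OPEN,np.ones((3,3))),0,1)[0],key=cv2.contourArea)[:,0]
P=np.array([onz(m,u,v,28)[:2] for u,v in c])
ctr,r=fitcircle(P)
for _ in range(6):
    d=abs(np.hypot(*(P-ctr).T)-r);k=d<np.maximum(2.5,np.median(d)*1.5);ctr,r=fitcircle(P[k])
print('disc',ctr,r,k.sum(),len(k))
A=cv2.resize(im[130:265,265:480],None,fx=3.7,fy=3.7,interpolation=cv2.INTER_CUBIC)
cv2.imwrite('pics/c1.png',A)
s=cv2.imread('pics/side0.png');cv2.imwrite('pics/c2.png',cv2.resize(s[195:345,220:420],None,fx=4,fy=4,interpolation=cv2.INTER_CUBIC))
E
```

```text
axis [561.6 -34.4  28. ]
bowl [ 554.3 -119.4   71. ]
ptr [409.1 -38.8  20. ]
tumb [ 404.5 -300.4   80. ]
mug [390.4 337.5  98. ]
blue [403.5 439.6  45. ]
p [640.9  48.5  92. ]
p [ 632.1 -115.2   92. ]
p [ 468.4 -105.3   92. ]
p [479.3  54.4  92. ]
pot [ 733.4 -297.9  110. ]
[('wood', [21, 122, 193]), ('rim', [17, 99, 163]), ('worktop', [14, 92, 141]), ('bowl', [110, 11, 201])]
disc [559.41451247 -33.56181149] 139.0470296579531 270 362
```

View pics/c1.png

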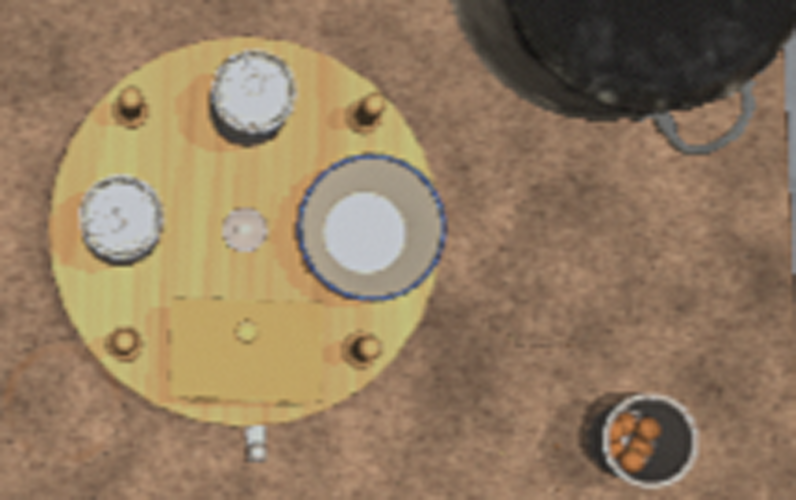

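View pics/c2.png

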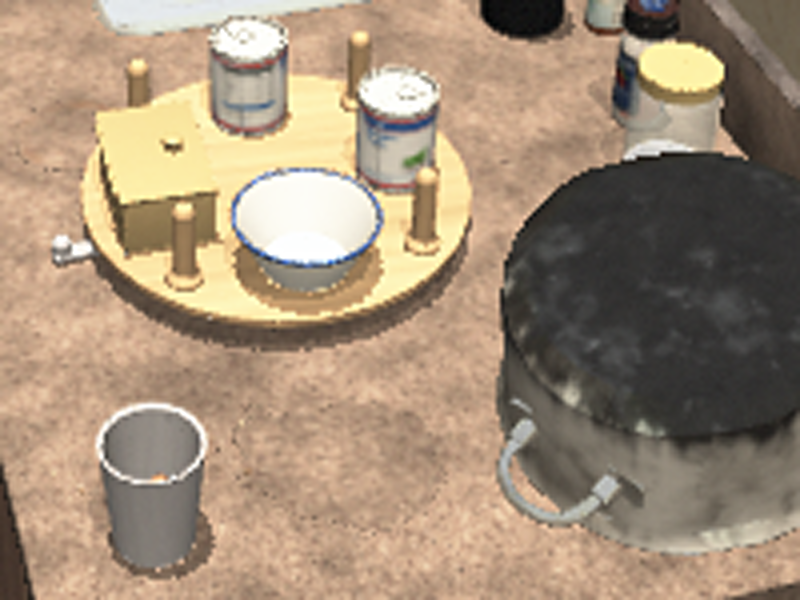

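The crop gives the tumbler rim centre at top-view pixel (440.4,249.2), the bowl at (365.3,191.4) and the pointer pin at (334.2,252.2). In mm these are tumbler (404,-301), bowl (554,-119), axis (559,-34) and pointer (401,-39). The axis distances check: bowl 86 and pointer 158. I'll swing the arm towards the tumbler now.

>>> {"fn": "arm_command", "kwargs": {
  "targets": [
    [[-48, -2.1, 0], [0, 0, 5], 85],
    [[-48, -2.1, 0], [0, 0, 5], 85],
    [[-48, -2.1, 0], [0, 0, 5], 85],
    [[-48, -2.1, 0], [0, 0, 5], 85],
    [[-48, -2.1, 0], [0, 0, 5], 85],
    [[-48, -2.1, 0], [0, 0, 5], 85],
    [[-48, -2.1, 0], [0, 0, 5], 85],
    [[-48, -2.1, 0], [0, 0, 5], 85]
  ]
}}

```text
clock: 0.95
ee_pos: [504.6, 219.5, 230.8]
tcp_rot: [-3.141, 0.0, 1.982]
wrist_force: [1.3, -0.4, 0.3]
finger_gap: 85.2
finger_force: 0.0
```

>>> {"fn": "arm_command", "kwargs": {
  "targets": [
    [[-48, -2.1, 0], [0, 0, 5], 85],
    [[-48, -2.1, 0], [0, 0, 5], 85],
    [[-48, -2.1, 0], [0, 0, 5], 85],
    [[-48, -2.1, 0], [0, 0, 5], 85],
    [[-48, -2.1, 0], [0, 0, 5], 85],
    [[-48, -2.1, 0], [0, 0, 5], 85],
    [[-48, -2.1, 0], [0, 0, 5], 85],
    [[-48, -2.1, 0], [0, 0, 5], 85]
  ]
}}

```text
clock: 1.75
ee_pos: [528.0, -156.5, 230.8]
tcp_rot: [-3.141, -0.0, 1.284]
wrist_force: [1.5, -0.2, 0.1]
finger_gap: 84.8
finger_force: 0.0
```

>>> {"fn": "arm_command", "kwargs": {
  "targets": [
    [[-48, -8, 0], [0, 0, 5], 85],
    [[-48, -20, 0], [0, 0, 5], 85],
    [[-48, -30, 0], [0, 0, 5], 85],
    [[-40, -30, 0], [0, 0, 5], 85],
    [[0, 0, 0], [0, 0, 0], 85]
  ]
}}

```text
clock: 2.25
ee_pos: [379.7, -281.2, 231.8]
tcp_rot: [-3.141, 0.001, 0.931]
wrist_force: [0.6, 0.1, 0.1]
finger_gap: 85.1
finger_force: 0.0
```

Run:
```python
from h import *
s=bot.observe();print({k:np.round(v,3).tolist() for k,v in s.items() if k in('clock','q','ee_pos','tcp_rot')})
```

```text
{'clock': 2.25, 'q': [-0.637, -0.097, -0.006, 1.662, -0.001, 1.574], 'ee_pos': [379.72, -281.239, 231.803], 'tcp_rot': [-3.141, 0.001, 0.931]}
```

>>> {"fn": "arm_command", "kwargs": {
  "targets": [
    [[0, 0, 0], [0, 0, -8.5], 85],
    [[0, 0, 0], [0, 0, -8.5], 85],
    [[0, 0, 0], [0, 0, 0], 85]
  ]
}}

```text
clock: 2.55
ee_pos: [384.0, -279.4, 231.1]
tcp_rot: [-3.141, -0.0, 1.238]
wrist_force: [-1.0, 0.0, 0.1]
finger_gap: 85.1
finger_force: 0.0
```

Run:
```python
from h import *
s=bot.observe();print({k:np.round(v,3).tolist() for k,v in s.items() if k in('clock','q','ee_pos','tcp_rot')})
```

```text
{'clock': 2.55, 'q': [-0.629, -0.092, -0.003, 1.66, 0.0, 1.275], 'ee_pos': [384.007, -279.356, 231.123], 'tcp_rot': [-3.141, -0.0, 1.238]}
```

```bash
cat >> h.py <<'E'
def pose():
    s=bot.observe();return np.array(s['ee_pos'],float),R.from_euler('xyz',s['tcp_rot'])
def step(p0,r0,p1,r1,n):
    """constant tool-frame row (shift, rotvec deg) repeated n times"""
    w=(r0.inv()*r1).as_rotvec()/n
    t=r0.inv().apply(p1-p0); A=sum(R.from_rotvec(w*i).as_matrix() for i in range(n))
    return np.linalg.solve(A,t).round(2).tolist(),np.degrees(w).round(2).tolist()
def ori(az,p):
    f=np.array([np.cos(az),np.sin(az),0]);u=np.array([0,0,1.])
    z=np.cos(p)*f-np.sin(p)*u;y=np.cross(u,f);return R.from_matrix(np.c_[np.cross(y,z),y,z])
E
python3 - <<'E'
from h import *
p0,r0=pose();P=np.radians(25)
tc=np.array([404,-301.5,50.]);az=np.arctan2(tc[1],tc[0])
r1=ori(az,P);z=r1.as_matrix()[:,2];g=tc+24*z;pre=g-115*z+[0,0,20]
r0a=r0*R.from_rotvec([0,0,-1.275]);print('zrot',-np.degrees(1.275)/9)
print('grasp tcp',g,'pre',pre)
print(step(p0,r0a,pre,r1,9))
E
```

```text
zrot -8.116902097686662
grasp tcp [ 421.43212737 -314.50937228   39.85716172] pre [ 337.90318374 -252.17279678  108.45826182]
([12.41, -0.57, 9.58], [0.05, -7.22, 0.07])
```

>>> {"fn": "arm_command", "kwargs": {
  "targets": [
    [[0, 0, 0], [0, 0, -8.1], 85],
    [[0, 0, 0], [0, 0, -8.1], 85],
    [[0, 0, 0], [0, 0, -8.1], 85],
    [[0, 0, 0], [0, 0, -8.1], 85],
    [[0, 0, 0], [0, 0, -8.1], 85],
    [[0, 0, 0], [0, 0, -8.1], 85],
    [[0, 0, 0], [0, 0, -8.1], 85],
    [[0, 0, 0], [0, 0, -8.1], 85]
  ]
}}

```text
clock: 3.35
ee_pos: [384.2, -279.2, 231.1]
tcp_rot: [3.142, -0.0, 2.368]
wrist_force: [-0.7, 0.1, 0.6]
finger_gap: 84.7
finger_force: 0.0
```

>>> {"fn": "arm_command", "kwargs": {
  "targets": [
    [[0, 0, 0], [0, 0, -8.1], 85],
    [[12.4, -0.6, 9.6], [0, -7.2, 0], 85],
    [[12.4, -0.6, 9.6], [0, -7.2, 0], 85],
    [[12.4, -0.6, 9.6], [0, -7.2, 0], 85],
    [[12.4, -0.6, 9.6], [0, -7.2, 0], 85],
    [[0, 0, 0], [0, 0, 0], 85]
  ]
}}

```text
clock: 3.95
ee_pos: [346.5, -254.4, 182.5]
tcp_rot: [3.139, 0.479, 2.503]
wrist_force: [-0.3, -0.2, -0.3]
finger_gap: 85.1
finger_force: 0.0
```

Run:
```python
from h import *
s=bot.observe();print({k:np.round(v,3).tolist() for k,v in s.items() if k in('clock','q','ee_pos','tcp_rot')})
p0,r0=pose();P=np.radians(25)
tc=np.array([404,-301.5,50.]);az=np.arctan2(tc[1],tc[0])
r1=ori(az,P);z=r1.as_matrix()[:,2];g=tc+24*z;pre=g-115*z+[0,0,20]
print(step(p0,r0,pre,r1,5))
```

```text
{'clock': 3.95, 'q': [-0.634, -0.729, -0.624, 1.198, 0.0, 0.004], 'ee_pos': [346.459, -254.417, 182.543], 'tcp_rot': [3.139, 0.479, 2.503]}
([11.41, -0.67, 10.0], [0.05, -7.52, 0.01])
```

```bash
cat >> h.py <<'E'
def oriT(az,p):
    f=np.array([np.cos(az),np.sin(az),0]);u=np.array([0,0,1.])
    z=np.cos(p)*f-np.sin(p)*u;y=np.cross(f,u);return R.from_matrix(np.c_[np.cross(y,z),y,z])
E
python3 - <<'E'
from h import *
ms=camera_model('side');mt=camera_model('top')
print('tumbler side',onz(ms,258,305.75,80),'top',onz(mt,440.4,249.2,80))
print('bowl side',onz(ms,220+308/4,195+217/4,71),'top',onz(mt,365.3,191.35,71))
print('ptr side',onz(ms,220+62/4,195+241/4,20),'top',onz(mt,334.2,252.2,20))
p0,r0=pose()
az0=-0.634
r1=oriT(az0+np.pi/2,np.radians(60))
print(np.degrees((r0.inv()*r1).magnitude()))
p1=np.array([400,-300,240.])
print('A',step(p0,r0,p1,r1,12))
r2=oriT(np.radians(25),np.radians(30));z=r2.as_matrix()[:,2]
tc=np.array([404,-301.5,50.]);g=tc+24*z;pre=g-110*z+[0,0,25]
print(g,pre,'B',step(p1,r1,pre,r2,8),np.degrees((r1.inv()*r2).magnitude()))
E
```

```text
tumbler side [ 406.79488939 -303.99903538   80.        ] top [ 404.02467345 -301.33409393   80.        ]
bowl side [ 556.76625717 -123.88554427   71.        ] top [ 554.66256003 -118.85431542   71.        ]
ptr side [402.99172086 -45.33083814  20.        ] top [400.66370243 -39.15312538  20.        ]
103.14507401358374
A ([-5.48, 5.2, -4.21], [-0.17, 3.73, 7.74])
[ 422.83725361 -292.71604438   38.        ] [ 336.49984122 -332.97584097  118.        ] B ([-16.98, -2.81, 5.15], [-2.56, 3.67, 2.56]) 41.27077079178143
```

>>> {"fn": "arm_command", "kwargs": {
  "targets": [
    [[-5.5, 5.2, -4.2], [-0.2, 3.7, 7.7], 85],
    [[-5.5, 5.2, -4.2], [-0.2, 3.7, 7.7], 85],
    [[-5.5, 5.2, -4.2], [-0.2, 3.7, 7.7], 85],
    [[-5.5, 5.2, -4.2], [-0.2, 3.7, 7.7], 85],
    [[-5.5, 5.2, -4.2], [-0.2, 3.7, 7.7], 85],
    [[-5.5, 5.2, -4.2], [-0.2, 3.7, 7.7], 85]
  ]
}}

```text
clock: 4.55
ee_pos: [386.3, -262.3, 224.8]
tcp_rot: [2.929, -0.024, 1.726]
wrist_force: [-0.9, 0.2, -0.1]
finger_gap: 84.7
finger_force: 0.0
```

>>> {"fn": "arm_command", "kwargs": {
  "targets": [
    [[-5.5, 5.2, -4.2], [-0.2, 3.7, 7.7], 85],
    [[-5.5, 5.2, -4.2], [-0.2, 3.7, 7.7], 85],
    [[-5.5, 5.2, -4.2], [-0.2, 3.7, 7.7], 85],
    [[-5.5, 5.2, -4.2], [-0.2, 3.7, 7.7], 85],
    [[-5.5, 5.2, -4.2], [-0.2, 3.7, 7.7], 85],
    [[-5.5, 5.2, -4.2], [-0.2, 3.7, 7.7], 85],
    [[0, 0, 0], [0, 0, 0], 85]
  ]
}}

```text
clock: 5.25
ee_pos: [404.8, -305.1, 243.5]
tcp_rot: [3.138, -0.523, 0.943]
wrist_force: [0.2, -0.3, -0.3]
finger_gap: 85.4
finger_force: 0.0
```

```bash
cat >> h.py <<'E'
def show():
    s=bot.observe();print({k:np.round(s[k],3).tolist() for k in('clock','q','ee_pos','tcp_rot','wrist_force','finger_gap','finger_force')})
TC=np.array([405,-302.5,50.]);R2=oriT(np.radians(25),np.radians(30))
G=TC+24*R2.as_matrix()[:,2];PRE=G-110*R2.as_matrix()[:,2]+[0,0,25]
E
python3 - <<'E'
from h import *
show();p0,r0=pose();print(step(p0,r0,PRE,R2,8))
E
```

```text
{'clock': 5.25, 'q': [-0.919, 0.081, 0.115, 1.766, 0.5, 1.24], 'ee_pos': [404.801, -305.144, 243.48], 'tcp_rot': [3.138, -0.523, 0.943], 'wrist_force': [0.153, -0.342, -0.265], 'finger_gap': 85.41, 'finger_force': 0.0}
([-17.27, -3.59, 5.45], [-2.57, 3.67, 2.6])
```

>>> {"fn": "arm_command", "kwargs": {
  "targets": [
    [[-17.3, -3.6, 5.5], [-2.6, 3.7, 2.6], 85],
    [[-17.3, -3.6, 5.5], [-2.6, 3.7, 2.6], 85],
    [[-17.3, -3.6, 5.5], [-2.6, 3.7, 2.6], 85],
    [[-17.3, -3.6, 5.5], [-2.6, 3.7, 2.6], 85],
    [[-17.3, -3.6, 5.5], [-2.6, 3.7, 2.6], 85],
    [[-17.3, -3.6, 5.5], [-2.6, 3.7, 2.6], 85],
    [[-17.3, -3.6, 5.5], [-2.6, 3.7, 2.6], 85],
    [[-17.3, -3.6, 5.5], [-2.6, 3.7, 2.6], 85]
  ]
}}

```text
clock: 6.05
ee_pos: [338.2, -333.3, 118.6]
tcp_rot: [3.124, -1.055, 0.454]
wrist_force: [0.4, 1.1, 0.1]
finger_gap: 84.8
finger_force: 0.0
```

>>> {"fn": "arm_command", "kwargs": {
  "targets": [
    [[0, 0, 0], [0, 0, 0], 85]
  ]
}}

```text
clock: 6.15
ee_pos: [337.1, -331.4, 115.9]
tcp_rot: [3.138, -1.055, 0.442]
wrist_force: [-0.2, -0.1, 0.1]
finger_gap: 85.3
finger_force: 0.0
```

Run:
```python
from h import *
show();p0,r0=pose();print(step(p0,r0,PRE,R2,1));print(step(PRE,R2,G,R2,8))
cv2.imwrite('pics/s2.png',cv2.resize(snapshot('side')[:,:,::-1][150:410,60:420],None,fx=2,fy=2))
```

```text
{'clock': 6.15, 'q': [-1.318, 0.023, -0.412, 1.449, 1.025, 1.205], 'ee_pos': [337.054, -331.393, 115.878], 'tcp_rot': [3.138, -1.055, 0.442], 'wrist_force': [-0.213, -0.137, 0.141], 'finger_gap': 85.29, 'finger_force': 0.0}
([1.5, 2.53, -1.65], [-0.08, -0.42, 0.17])
([-2.71, -0.0, 15.31], [0.0, 0.0, 0.0])
```

View pics/s2.png

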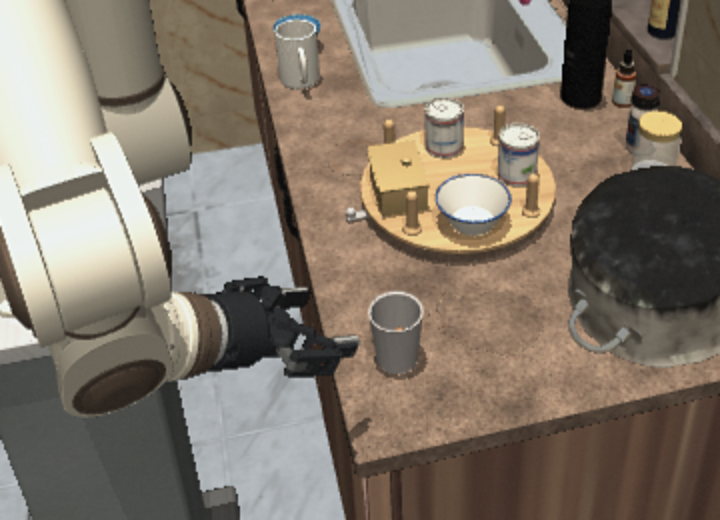

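The gripper is lined up with the tumbler, with its fingers at about (300,295) and (350,350) and the tumbler at (397,330). Now the approach.

>>> {"fn": "arm_command", "kwargs": {
  "targets": [
    [[1.5, 2.5, -1.7], [0, -0.4, 0], 85],
    [[-2.7, 0, 15.3], [0, 0, 0], 85],
    [[-2.7, 0, 15.3], [0, 0, 0], 85],
    [[-2.7, 0, 15.3], [0, 0, 0], 85],
    [[-2.7, 0, 15.3], [0, 0, 0], 85],
    [[-2.7, 0, 15.3], [0, 0, 0], 85],
    [[-2.7, 0, 15.3], [0, 0, 0], 85]
  ]
}}

```text
clock: 6.9
ee_pos: [405.1, -306.3, 63.2]
tcp_rot: [3.115, -1.045, 0.465]
wrist_force: [-0.7, -0.5, -0.6]
finger_gap: 84.8
finger_force: 0.0
```

>>> {"fn": "arm_command", "kwargs": {
  "targets": [
    [[-2.7, 0, 15.3], [0, 0, 0], 85],
    [[-2.7, 0, 15.3], [0, 0, 0], 85],
    [[0, 0, 0], [0, 0, 0], 85]
  ]
}}

```text
clock: 7.2
ee_pos: [426.4, -295.1, 42.3]
tcp_rot: [3.119, -1.046, 0.463]
wrist_force: [0.4, 0.2, -0.2]
finger_gap: 85.3
finger_force: 0.0
```

Run:
```python
from h import *
show();p0,r0=pose();print(step(p0,r0,G,R2,1))
t=snapshot('top')[:,:,::-1][215:275,380:470];w=snapshot('wrist')[:,:,::-1]
cv2.imwrite('pics/g.png',np.hstack([cv2.resize(t,(540,420),interpolation=2)[:,:360],w])[:, :800])
```

```text
{'clock': 7.2, 'q': [-1.101, -0.038, -0.61, 0.941, 1.045, 1.624], 'ee_pos': [426.426, -295.137, 42.272], 'tcp_rot': [3.119, -1.046, 0.463], 'wrist_force': [0.405, 0.19, -0.158], 'finger_gap': 85.26, 'finger_force': 0.0}
([-4.54, -2.44, 0.63], [-0.03, 0.09, 0.77])
```

View pics/g.png

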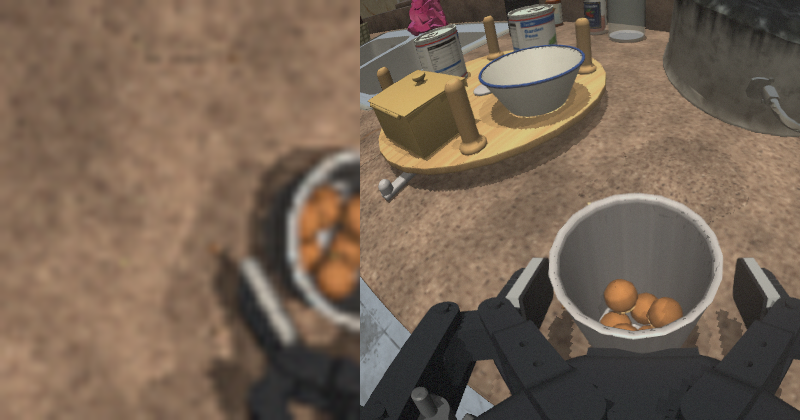

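The wrist view shows the tumbler centred between the pads (rim x 550–722, pads about 545 and 737) with the nuts inside. I'll lower slightly, close, then lift.

>>> {"fn": "arm_command", "kwargs": {
  "targets": [
    [[-4.5, -1, 0.6], [0, 0, 0.8], 85],
    [[0, 0, 0], [0, 0, 0], 50],
    [[0, 0, 0], [0, 0, 0], 50],
    [[0, 0, 0], [0, 0, 0], 50],
    [[0, 0, 0], [0, 0, 0], 50],
    [[0, 0, 0], [0, 0, 0], 50]
  ]
}}

```text
clock: 7.9
ee_pos: [422.9, -295.7, 37.8]
tcp_rot: [-3.137, -1.048, 0.429]
wrist_force: [-3.3, 1.1, 5.5]
finger_gap: 58.0
finger_force: 62.8
```

Run:
```python
from h import *
show()
```

```text
{'clock': 7.9, 'q': [-1.109, -0.032, -0.615, 0.939, 1.047, 1.629], 'ee_pos': [422.856, -295.704, 37.769], 'tcp_rot': [-3.137, -1.048, 0.429], 'wrist_force': [-3.345, 1.064, 5.499], 'finger_gap': 57.989, 'finger_force': 62.751}
```

```bash
cat >> h.py <<'E'
BOWL=np.array([555.,-120,0]);U=np.array([0,0,1.]);F=np.radians(65);Fv=np.array([np.cos(F),np.sin(F),0])
PL=np.array([422.9,-295.7,37.8]);RPL=R.from_euler('xyz',[-3.137,-1.048,0.429])
def pour(tau,lipz,back=22,F=F):
    """TCP pose with tumbler tilted tau deg towards azimuth F, low lip at BOWL-back*f, height lipz"""
    f=np.array([np.cos(F),np.sin(F),0]);L=BOWL-back*f+lipz*U
    az0=np.arctan2(*RPL.as_matrix()[[1,0],2])
    T=R.from_rotvec(np.cross(U,f)*np.radians(tau))
    return L+T.apply(-13.5*f-42*U), T*R.from_rotvec(U*(F-az0))*RPL
E
python3 - <<'E'
from h import *
p0,r0=pose();up=p0+[0,0,95]
print('lift',step(p0,r0,up,r0,8))
p1,r1=pour(0,172);print(p1,'stage',step(up,r0,p1,r1,12))
p2,r2=pour(60,100);print(p2,'t60',step(p1,r1,p2,r2,10))
E
```

```text
lift ([10.29, -0.03, -5.93], [0.0, 0.0, 0.0])
[ 539.99705171 -152.17392644  130.        ] stage ([7.6, -2.08, 13.65], [2.9, -0.01, -1.67])
[ 527.47780264 -179.0215427    90.69134295] t60 ([-4.84, 0.01, 1.76], [-0.02, -6.0, -0.0])
```

>>> {"fn": "arm_command", "kwargs": {
  "targets": [
    [[5, 0, -3], [0, 0, 0], 50],
    [[10, 0, -5.8], [0, 0, 0], 50],
    [[12, 0, -6.9], [0, 0, 0], 50],
    [[12, 0, -6.9], [0, 0, 0], 50],
    [[12, 0, -6.9], [0, 0, 0], 50],
    [[12, 0, -6.9], [0, 0, 0], 50],
    [[12, 0, -6.9], [0, 0, 0], 50],
    [[7, 0, -4], [0, 0, 0], 50]
  ]
}}

```text
clock: 8.7
ee_pos: [423.1, -295.9, 133.4]
tcp_rot: [-3.138, -1.047, 0.43]
wrist_force: [0.7, -0.6, -2.5]
finger_gap: 57.8
finger_force: 63.8
```

>>> {"fn": "arm_command", "kwargs": {
  "targets": [
    [[3.8, -1, 6.8], [1.4, 0, -0.8], 50],
    [[7.6, -2.1, 13.6], [2.9, 0, -1.7], 50],
    [[7.6, -2.1, 13.6], [2.9, 0, -1.7], 50],
    [[7.6, -2.1, 13.6], [2.9, 0, -1.7], 50],
    [[7.6, -2.1, 13.6], [2.9, 0, -1.7], 50],
    [[7.6, -2.1, 13.6], [2.9, 0, -1.7], 50]
  ]
}}

```text
clock: 9.3
ee_pos: [489.6, -239.3, 129.7]
tcp_rot: [-3.137, -1.048, 0.755]
wrist_force: [-0.4, 0.1, -2.4]
finger_gap: 58.0
finger_force: 63.9
```

Run:
```python
from h import *
show();p0,r0=pose();p1,r1=pour(0,172);print('stage',step(p0,r0,p1,r1,7))
print('a tilt',RPL.inv().apply(U),r0.inv().apply(U))
```

```text
{'clock': 9.3, 'q': [-0.922, 0.113, -0.277, 1.371, 1.037, 1.354], 'ee_pos': [489.559, -239.289, 129.688], 'tcp_rot': [-3.137, -1.048, 0.755], 'wrist_force': [-0.42, 0.107, -2.399], 'finger_gap': 57.977, 'finger_force': 63.896}
stage ([7.2, -1.83, 12.41], [2.66, -0.01, -1.53])
a tilt [ 0.86642635 -0.00229313 -0.49929963] [ 0.86638798 -0.00219837 -0.49936663]
```

Both are tracking well. I'll continue to the staging pose and tilt to 60°.

>>> {"fn": "arm_command", "kwargs": {
  "targets": [
    [[7.2, -1.8, 12.4], [2.7, 0, -1.5], 50],
    [[7.2, -1.8, 12.4], [2.7, 0, -1.5], 50],
    [[7.2, -1.8, 12.4], [2.7, 0, -1.5], 50],
    [[7.2, -1.8, 12.4], [2.7, 0, -1.5], 50],
    [[7.2, -1.8, 12.4], [2.7, 0, -1.5], 50],
    [[7.2, -1.8, 12.4], [2.7, 0, -1.5], 50],
    [[7.2, -1.8, 12.4], [2.4, 0, -1.5], 50],
    [[0, 0, 0], [0, 0, 0], 50]
  ]
}}

```text
clock: 10.1
ee_pos: [540.5, -151.7, 129.7]
tcp_rot: [-3.13, -1.05, 1.122]
wrist_force: [-0.3, -0.2, -1.6]
finger_gap: 57.9
finger_force: 64.1
```

>>> {"fn": "arm_command", "kwargs": {
  "targets": [
    [[-4.8, 0, 1.8], [0, -6, 0], 50],
    [[-4.8, 0, 1.8], [0, -6, 0], 50],
    [[-4.8, 0, 1.8], [0, -6, 0], 50],
    [[-4.8, 0, 1.8], [0, -6, 0], 50],
    [[-4.8, 0, 1.8], [0, -6, 0], 50],
    [[-4.8, 0, 1.8], [0, -6, 0], 50],
    [[-4.8, 0, 1.8], [0, -6, 0], 50]
  ]
}}

```text
clock: 10.8
ee_pos: [532.6, -168.3, 99.7]
tcp_rot: [-3.138, -0.312, 1.125]
wrist_force: [-0.8, 0.3, -2.3]
finger_gap: 58.2
finger_force: 64.2
```

Run:
```python
from h import *
show();p0,r0=pose();p2,r2=pour(60,98);print(step(p0,r0,p2,r2,4))
p3,r3=pour(76,86);print('t76',step(p2,r2,p3,r3,5))
p4,r4=pour(100,84);print('t100',step(p3,r3,p4,r4,16),p4)
cv2.imwrite('pics/s3.png',cv2.resize(snapshot('side')[:,:,::-1][150:330,180:400],None,fx=3,fy=3))
```

```text
{'clock': 10.8, 'q': [-0.464, 0.094, -0.097, 1.39, 0.312, 1.551], 'ee_pos': [532.552, -168.299, 99.691], 'tcp_rot': [-3.138, -0.312, 1.125], 'wrist_force': [-0.833, 0.26, -2.256], 'finger_gap': 58.163, 'finger_force': 64.181}
([-3.46, 0.01, 2.13], [-0.04, -4.46, -0.09])
t76 ([-0.18, 0.0, -0.03], [-0.01, -3.2, -0.0])
t100 ([-0.17, 0.0, -1.02], [-0.0, -1.5, -0.0]) [ 529.21281616 -175.30079421  104.58812813]
```

View pics/s3.png

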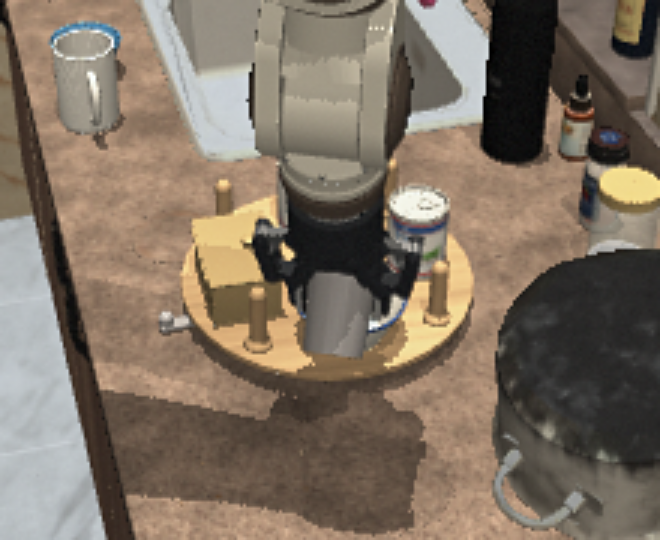

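The side view shows the tilted tumbler at (335,310), with its mouth side over the bowl's near half. The gripper is clear of the pegs. I'll tilt slowly from here.

>>> {"fn": "arm_command", "kwargs": {
  "targets": [
    [[-3.5, 0, 2.1], [0, -4.5, 0], 50],
    [[-3.5, 0, 2.1], [0, -4.5, 0], 50],
    [[-3.5, 0, 2.1], [0, -4.5, 0], 50],
    [[-3.5, 0, 2.1], [0, -4.5, 0], 50],
    [[-0.2, 0, 0], [0, -3.2, 0], 50],
    [[-0.2, 0, 0], [0, -3.2, 0], 50],
    [[-0.2, 0, 0], [0, -3.2, 0], 50],
    [[-0.2, 0, 0], [0, -3.2, 0], 50]
  ]
}}

```text
clock: 11.65
ee_pos: [526.8, -179.3, 88.1]
tcp_rot: [-3.135, 0.221, 1.128]
wrist_force: [0.2, -0.2, -1.9]
finger_gap: 58.1
finger_force: 64.4
```

Run:
```python
from h import *
show();p0,r0=pose();p3,r3=pour(74,86);print(step(p0,r0,p3,r3,1))
p4,r4=pour(98,84);print('t98',step(p0,r0,p4,r4,24),p4)
p5,r5=pour(118,86);print('t118',step(p4,r4,p5,r5,10),p5)
```

```text
{'clock': 11.65, 'q': [-0.219, 0.145, -0.05, 1.431, -0.214, 1.801], 'ee_pos': [526.761, -179.262, 88.087], 'tcp_rot': [-3.135, 0.221, 1.128], 'wrist_force': [0.229, -0.177, -1.864], 'finger_gap': 58.092, 'finger_force': 64.355}
([-0.29, 0.56, 0.76], [-0.45, -1.29, -0.19])
t98 ([-0.12, 0.02, -0.65], [-0.02, -1.05, -0.0]) [ 528.91920348 -175.93044864  103.21388917]
t118 ([-0.44, 0.0, -1.65], [-0.01, -2.0, 0.0]) [ 532.70860557 -167.80404963  117.63759814]
```

>>> {"fn": "arm_command", "kwargs": {
  "targets": [
    [[-0.1, 0, -0.6], [0, -1, 0], 50],
    [[-0.1, 0, -0.6], [0, -1, 0], 50],
    [[-0.1, 0, -0.6], [0, -1, 0], 50],
    [[-0.1, 0, -0.6], [0, -1, 0], 50],
    [[-0.1, 0, -0.6], [0, -1, 0], 50],
    [[-0.1, 0, -0.6], [0, -1, 0], 50],
    [[-0.1, 0, -0.6], [0, -1, 0], 50],
    [[-0.1, 0, -0.6], [0, -1, 0], 50]
  ]
}}

```text
clock: 12.45
ee_pos: [527.4, -178.8, 93.8]
tcp_rot: [-3.137, 0.362, 1.129]
wrist_force: [-0.7, -0.6, -0.5]
finger_gap: 58.0
finger_force: 64.3
```

>>> {"fn": "arm_command", "kwargs": {
  "targets": [
    [[-0.1, 0, -0.6], [0, -1, 0], 50],
    [[-0.1, 0, -0.6], [0, -1, 0], 50],
    [[-0.1, 0, -0.6], [0, -1, 0], 50],
    [[-0.1, 0, -0.6], [0, -1, 0], 50],
    [[-0.1, 0, -0.6], [0, -1, 0], 50],
    [[-0.1, 0, -0.6], [0, -1, 0], 50],
    [[-0.1, 0, -0.6], [0, -1, 0], 50],
    [[-0.1, 0, -0.6], [0, -1, 0], 50]
  ]
}}

```text
clock: 13.25
ee_pos: [527.9, -177.8, 98.5]
tcp_rot: [-3.137, 0.502, 1.13]
wrist_force: [0.2, -0.6, -1.8]
finger_gap: 58.1
finger_force: 64.2
```

>>> {"fn": "arm_command", "kwargs": {
  "targets": [
    [[-0.1, 0, -0.6], [0, -1, 0], 50],
    [[-0.1, 0, -0.6], [0, -1, 0], 50],
    [[-0.1, 0, -0.6], [0, -1, 0], 50],
    [[-0.1, 0, -0.6], [0, -1, 0], 50],
    [[-0.1, 0, -0.6], [0, -1, 0], 50],
    [[-0.1, 0, -0.6], [0, -1, 0], 50],
    [[-0.1, 0, -0.6], [0, -1, 0], 50],
    [[-0.1, 0, -0.6], [0, -1, 0], 50]
  ]
}}

```text
clock: 14.05
ee_pos: [528.8, -176.1, 103.0]
tcp_rot: [-3.136, 0.642, 1.131]
wrist_force: [0.7, -0.1, -1.0]
finger_gap: 57.9
finger_force: 64.3
```

Run:
```python
from h import *
show();p0,r0=pose();p5,r5=pour(120,88);print('t118',step(p0,r0,p5,r5,10),p5)
w=snapshot('wrist')[:,:,::-1];s=snapshot('side')[:,:,::-1]
cv2.imwrite('pics/p1.png',np.hstack([cv2.resize(w,None,fx=.9,fy=.9)[:,:440],cv2.resize(s[190:280,220:320],(360,378))[:, :]]))
for n,i in (('w',w),('s',s)):
    h=cv2.cvtColor(i,cv2.COLOR_BGR2HSV);M=cv2.inRange(h,(5,150,110),(16,255,255));q=cv2.connectedComponentsWithStats(M);print(n,[(c.round().tolist(),int(a[4])) for c,a in zip(q[3][1:],q[2][1:]) if a[4]>15])
```

```text
{'clock': 14.05, 'q': [-0.037, 0.32, 0.078, 1.62, -0.581, 2.063], 'ee_pos': [528.766, -176.079, 103.035], 'tcp_rot': [-3.136, 0.642, 1.131], 'wrist_force': [0.666, -0.117, -1.044], 'finger_gap': 57.856, 'finger_force': 64.338}
t118 ([-0.6, 0.0, -1.97], [-0.05, -2.32, 0.01]) [ 533.18314918 -166.78638758  120.69134295]
w []
s []
```

View pics/p1.png

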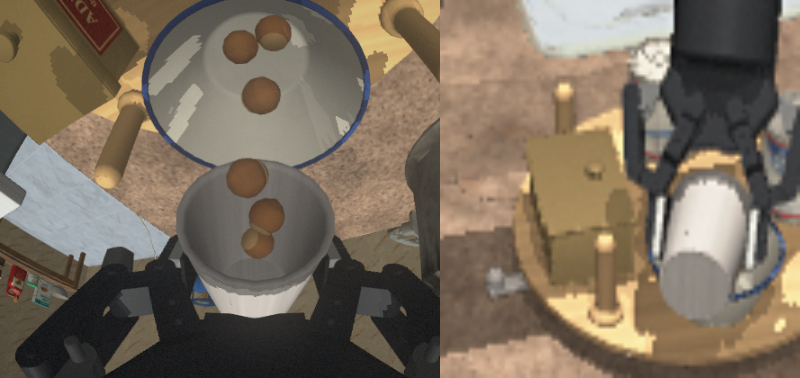

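In the wrist view, three nuts are in the bowl at (240,47), (272,33) and (261,95), and three are still rolling out of the tumbler. I'll keep tilting.

>>> {"fn": "arm_command", "kwargs": {
  "targets": [
    [[0, 0, 0], [0, 0, 0], 50],
    [[0, 0, 0], [0, 0, 0], 50],
    [[-0.3, 0, -1], [0, -1.2, 0], 50],
    [[-0.3, 0, -1], [0, -1.2, 0], 50],
    [[-0.3, 0, -1], [0, -1.2, 0], 50],
    [[-0.3, 0, -1], [0, -1.2, 0], 50],
    [[-0.6, 0, -2], [0, -2.3, 0], 50],
    [[-0.6, 0, -2], [0, -2.3, 0], 50]
  ]
}}

```text
clock: 14.95
ee_pos: [530.4, -173.0, 110.8]
tcp_rot: [-3.136, 0.807, 1.132]
wrist_force: [-0.1, 0.6, -0.9]
finger_gap: 57.9
finger_force: 64.4
```

>>> {"fn": "arm_command", "kwargs": {
  "targets": [
    [[-0.6, 0, -2], [0, -2.3, 0], 50],
    [[-0.6, 0, -2], [0, -2.3, 0], 50],
    [[-0.6, 0, -2], [0, -2.3, 0], 50],
    [[-0.6, 0, -2], [0, -2.3, 0], 50],
    [[0, 0, 0], [0, 0, 0], 50],
    [[0, 0, 0], [0, 0, 0], 50],
    [[0, 0, 0], [0, 0, 0], 50],
    [[0, 0, 0], [0, 0, 0], 50]
  ]
}}

```text
clock: 15.75
ee_pos: [532.2, -169.2, 118.0]
tcp_rot: [-3.135, 0.964, 1.132]
wrist_force: [-0.2, 0.4, -0.5]
finger_gap: 58.1
finger_force: 64.3
```

Run:
```python
from h import *
show();w=snapshot('wrist')[:,:,::-1]
cv2.imwrite('pics/p2.png',w)
h=cv2.cvtColor(w,cv2.COLOR_BGR2HSV);print(h[107,290],h[53,267]) 
M=cv2.inRange(h,(4,90,60),(18,255,255));M[220:]=0;M[:,:160]=0;M[:,410:]=0;q=cv2.connectedComponentsWithStats(M);print([(c.round().tolist(),int(a[4])) for c,a in zip(q[3][1:],q[2][1:]) if a[4]>100])
p0,r0=pose();
for t in (60,0):
  p,r=pour(t,{60:100,0:172}[t]);print(t,step(p0,r0,p,r,10 if t else 9));p0,r0=p,r
```

```text
{'clock': 15.75, 'q': [0.066, 0.531, 0.221, 1.876, -0.798, 2.345], 'ee_pos': [532.195, -169.181, 118.03], 'tcp_rot': [-3.135, 0.964, 1.132], 'wrist_force': [-0.208, 0.405, -0.536], 'finger_gap': 58.08, 'finger_force': 64.346}
[ 24  29 166] [ 13 117  89]
[([183.0, 15.0], 1617), ([385.0, 16.0], 1709), ([273.0, 56.0], 5755), ([325.0, 33.0], 1377)]
60 ([0.46, 0.0, 3.03], [-0.03, 5.53, -0.02])
0 ([5.13, -0.01, -2.53], [0.02, 6.67, 0.0])
```

View pics/p2.png

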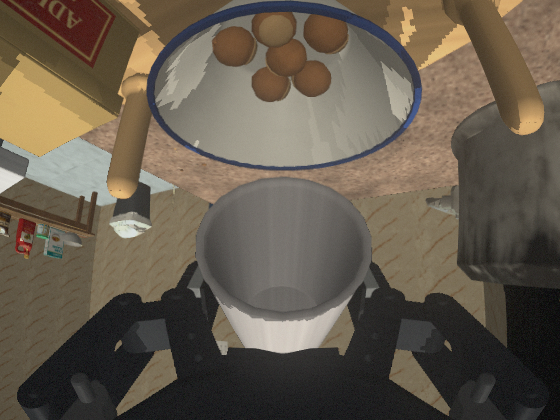

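All six nuts are in the bowl, at (235,46), (273,28), (326,33), (286,57), (270,83) and (312,78), and the tumbler is empty. I'll reverse the path and set the tumbler down.

>>> {"fn": "arm_command", "kwargs": {
  "targets": [
    [[0.5, 0, 3], [0, 5.5, 0], 50],
    [[0.5, 0, 3], [0, 5.5, 0], 50],
    [[0.5, 0, 3], [0, 5.5, 0], 50],
    [[0.5, 0, 3], [0, 5.5, 0], 50],
    [[0.5, 0, 3], [0, 5.5, 0], 50],
    [[0.5, 0, 3], [0, 5.5, 0], 50],
    [[0.5, 0, 3], [0, 5.5, 0], 50],
    [[0.5, 0, 3], [0, 5.5, 0], 50]
  ]
}}

```text
clock: 16.6
ee_pos: [527.6, -178.7, 97.3]
tcp_rot: [-3.139, 0.193, 1.128]
wrist_force: [-0.3, 0.5, -1.5]
finger_gap: 58.1
finger_force: 64.3
```

>>> {"fn": "arm_command", "kwargs": {
  "targets": [
    [[0.5, 0, 0], [0, 5.5, 0], 50],
    [[5.1, 0, -2.5], [0, 6.7, 0], 50],
    [[5.1, 0, -2.5], [0, 6.7, 0], 50],
    [[5.1, 0, -2.5], [0, 6.7, 0], 50],
    [[5.1, 0, -2.5], [0, 6.7, 0], 50],
    [[5.1, 0, -2.5], [0, 6.7, 0], 50],
    [[5.1, 0, -2.5], [0, 6.7, 0], 50],
    [[5.1, 0, -2.5], [0, 6.7, 0], 50]
  ]
}}

```text
clock: 17.4
ee_pos: [540.5, -152.1, 122.7]
tcp_rot: [-3.139, -0.722, 1.125]
wrist_force: [-0.3, 1.4, -1.1]
finger_gap: 57.9
finger_force: 64.2
```

Run:
```python
from h import *
show();p0,r0=pose();a=pour(0,172);print(step(p0,r0,*a,3))
b=PL+[0,0,60];print(step(*a,b,RPL,10));print(step(b,RPL,PL+[0,0,4],RPL,6))
```

```text
{'clock': 17.4, 'q': [-0.611, 0.17, -0.082, 1.465, 0.709, 1.35], 'ee_pos': [540.508, -152.053, 122.661], 'tcp_rot': [-3.139, -0.722, 1.125], 'wrist_force': [-0.311, 1.39, -1.083], 'finger_gap': 57.861, 'finger_force': 64.248}
([1.74, -0.14, -1.74], [0.11, 6.23, -0.07])
([-12.2, 1.3, -14.73], [-3.48, 0.01, 2.0])
([-8.09, 0.02, 4.66], [0.0, 0.0, 0.0])
```

>>> {"fn": "arm_command", "kwargs": {
  "targets": [
    [[1.7, -0.1, -1.7], [0, 6.2, 0], 50],
    [[1.7, -0.1, -1.7], [0, 6.2, 0], 50],
    [[1.7, -0.1, -1.7], [0, 6.2, 0], 50],
    [[-12.2, 1.3, -14.7], [-3.5, 0, 2], 50],
    [[-12.2, 1.3, -14.7], [-3.5, 0, 2], 50],
    [[-12.2, 1.3, -14.7], [-3.5, 0, 2], 50],
    [[-12.2, 1.3, -14.7], [-3.5, 0, 2], 50],
    [[-12.2, 1.3, -14.7], [-3.5, 0, 2], 50]
  ]
}}

```text
clock: 18.2
ee_pos: [493.1, -234.4, 113.0]
tcp_rot: [3.142, -1.041, 0.773]
wrist_force: [0.1, 0.2, -1.1]
finger_gap: 58.1
finger_force: 64.4
```

>>> {"fn": "arm_command", "kwargs": {
  "targets": [
    [[-12.2, 1.3, -14.7], [-3.5, 0, 2], 50],
    [[-12.2, 1.3, -14.7], [-3.5, 0, 2], 50],
    [[-12.2, 1.3, -14.7], [-3.5, 0, 2], 50],
    [[-12.2, 1.3, -14.7], [-3.5, 0, 2], 50],
    [[-12.2, 1.3, -14.7], [-3.5, 0, 2], 50],
    [[0, 0, 0], [0, 0, 0], 50]
  ]
}}

```text
clock: 18.8
ee_pos: [420.3, -294.6, 97.1]
tcp_rot: [3.135, -1.041, 0.425]
wrist_force: [-0.1, -0.3, -1.9]
finger_gap: 58.2
finger_force: 64.4
```

Run:
```python
from h import *
show();p0,r0=pose();print(step(p0,r0,PL+[0,0,3],RPL,6)); print(np.degrees(np.arccos((r0*RPL.inv()).apply(U)[2])))
```

```text
{'clock': 18.8, 'q': [-1.11, -0.128, -0.575, 1.052, 1.039, 1.651], 'ee_pos': [420.34, -294.56, 97.139], 'tcp_rot': [3.135, -1.041, 0.425], 'wrist_force': [-0.146, -0.259, -1.86], 'finger_gap': 58.193, 'finger_force': 64.394}
([-7.96, 0.34, 4.99], [0.14, 0.07, -0.02])
0.5255127151203645
```

>>> {"fn": "arm_command", "kwargs": {
  "targets": [
    [[-8, 0.3, 5], [0.2, 0.1, 0], 50],
    [[-8, 0.3, 5], [0.2, 0.1, 0], 50],
    [[-8, 0.3, 5], [0.2, 0.1, 0], 50],
    [[-8, 0.3, 5], [0.2, 0.1, 0], 50],
    [[-8, 0.3, 5], [0.2, 0, 0], 50],
    [[-8, 0.3, 5], [0.2, 0, 0], 50],
    [[0, 0, 0], [0, 0, 0], 50]
  ]
}}

```text
clock: 19.5
ee_pos: [424.3, -294.4, 39.1]
tcp_rot: [-3.121, -1.048, 0.424]
wrist_force: [-0.7, 0.5, -1.1]
finger_gap: 58.2
finger_force: 64.4
```

>>> {"fn": "arm_command", "kwargs": {
  "targets": [
    [[-1.7, 0, 1], [0, 0, 0], 50],
    [[-0.9, 0, 0.5], [0, 0, 0], 50],
    [[0, 0, 0], [0, 0, 0], 50]
  ]
}}

```text
clock: 19.8
ee_pos: [424.6, -295.2, 38.1]
tcp_rot: [-3.127, -1.049, 0.429]
wrist_force: [-0.1, -0.1, -1.2]
finger_gap: 57.7
finger_force: 64.4
```

Run:
```python
from h import *
show();p0,r0=pose();print(np.degrees(np.arccos((r0*RPL.inv()).apply(U)[2])))
```

```text
{'clock': 19.8, 'q': [-1.105, -0.019, -0.603, 0.954, 1.048, 1.618], 'ee_pos': [424.588, -295.152, 38.084], 'tcp_rot': [-3.127, -1.049, 0.429], 'wrist_force': [-0.079, -0.057, -1.183], 'finger_gap': 57.7, 'finger_force': 64.374}
0.28588194695722985
```

>>> {"fn": "arm_command", "kwargs": {
  "targets": [
    [[-0.9, 0, 0.5], [0, 0, 0], 50],
    [[0, 0, 0], [0, 0, 0], 50]
  ]
}}

```text
clock: 20.0
ee_pos: [424.8, -295.2, 37.8]
tcp_rot: [-3.128, -1.05, 0.43]
wrist_force: [-2.5, 1.7, 4.6]
finger_gap: 57.9
finger_force: 64.3
```

>>> {"fn": "arm_command", "kwargs": {
  "targets": [
    [[-0.9, 0, 0.5], [0, 0, 0], 50],
    [[0, 0, 0], [0, 0, 0], 50]
  ]
}}

```text
clock: 20.2
ee_pos: [425.1, -295.1, 37.8]
tcp_rot: [-3.128, -1.052, 0.431]
wrist_force: [-5.5, 4.8, 12.4]
finger_gap: 57.9
finger_force: 64.4
```

>>> {"fn": "arm_command", "kwargs": {
  "targets": [
    [[0.8, 0, -0.5], [0, 0, 0], 50],
    [[0, 0, 0], [0, 0, 0], 66],
    [[0, 0, 0], [0, 0, 0], 85],
    [[0, 0, 0], [0, 0, 0], 85],
    [[0, 0, 0], [0, 0, 0], 85]
  ]
}}

```text
clock: 20.7
ee_pos: [424.4, -295.0, 36.5]
tcp_rot: [-3.126, -1.048, 0.428]
wrist_force: [-0.3, -0.7, 0.3]
finger_gap: 84.6
finger_force: 0.0
```

>>> {"fn": "arm_command", "kwargs": {
  "targets": [
    [[0, 0, -8], [0, 0, 0], 85],
    [[0, 0, -18], [0, 0, 0], 85],
    [[0, 0, -20], [0, 0, 0], 85],
    [[0, 0, -20], [0, 0, 0], 85],
    [[0, 0, -20], [0, 0, 0], 85],
    [[0, 0, -20], [0, 0, 0], 85],
    [[0, 0, -20], [0, 0, 0], 85]
  ]
}}

```text
clock: 21.4
ee_pos: [325.3, -342.5, 99.9]
tcp_rot: [-3.126, -1.049, 0.429]
wrist_force: [-0.6, 0.7, 0.5]
finger_gap: 84.8
finger_force: 0.0
```

Run:
```python
from h import *
show()
m=camera_model('top');im=snapshot('top');cv2.imwrite('pics/top5.png',im[:,:,::-1])
ms=camera_model('side');ims=snapshot('side');cv2.imwrite('pics/side5.png',ims[:,:,::-1])
# tumbler check: side-image difference at the tumbler vs the start
a=cv2.imread('pics/side0.png')[290:345,240:278].astype(int);b=ims[290:345,240:278,::-1].astype(int)
print('best shift',min((np.abs(a[8:-8,8:-8]-b[8+i:b.shape[0]-8+i,8+j:b.shape[1]-8+j]).mean(),i,j) for i in range(-8,9) for j in range(-8,9)))
c=proj(m,[404.5,-302,80]);print('rim px',c)
```

```text
{'clock': 21.4, 'q': [-1.346, 0.079, -0.389, 1.468, 1.007, 1.154], 'ee_pos': [325.331, -342.517, 99.907], 'tcp_rot': [-3.126, -1.049, 0.429], 'wrist_force': [-0.606, 0.698, 0.514], 'finger_gap': 84.825, 'finger_force': 0.0}
best shift (np.float64(27.806526806526808), 0, 1)
rim px (np.float64(440.6585985659499), np.float64(249.0046154958797))
```

Run:
```python
from h import *
mt=camera_model('top');ms=camera_model('side')
im=cv2.imread('pics/top5.png');hsv=cv2.cvtColor(im,cv2.COLOR_BGR2HSV)
# axis: knob/centre hub in top view, crop coords (245,230)
print('hub',onz(mt,265+245/3.7,130+230/3.7,28))
for n,(u,v) in dict(peg1=(371,104),peg2=(131,99),peg3=(123,341),peg4=(370,343)).items():
    print(n,onz(mt,265+u/3.7,130+v/3.7,90).round(1))
def two(a,b):
    (o1,d1),(o2,d2)=ray(mt,*a),ray(ms,*b);A=np.c_[d1,-d2];s=np.linalg.lstsq(A,o2-o1,rcond=None)[0]
    x,y=o1+s[0]*d1,o2+s[1]*d2;return ((x+y)/2).round(1),np.linalg.norm(x-y).round(1)
print('peg4 2view',two((265+370/3.7,130+343/3.7),(220+183/4,195+209/4)))
print('ptr 2view',two((334.2,252.2),(220+62/4,195+241/4)))
p0,r0=pose();p0u=p0+[0,0,90];print('up',step(p0,r0,p0u,r0,4))
r1=R.from_euler('xyz',[np.pi,0,np.radians(132)])
p1=np.array([469.5,-108.5,160]);print(np.degrees((r0.inv()*r1).magnitude()),step(p0u,r0,p1,r1,14))
```

```text
hub [558.4698415  -34.86698314  28.        ]
peg1 [ 637.2 -118.8   90. ]
peg2 [644.3  44.8  90. ]
peg3 [478.9  53.8  90. ]
peg4 [ 474.1 -113.2   90. ]
peg4 2view (array([ 473.9, -113.5,   87.8]), np.float64(0.5))
ptr 2view (array([402.2, -39.7,  15.4]), np.float64(3.3))
up ([19.5, -0.15, -11.22], [0.0, 0.0, 0.0])
118.02002601911772 ([17.42, 5.21, 14.88], [3.93, -2.96, -6.84])
```

Run:
```python
from h import *
p0,r0=pose();p=p0+[0,0,90];r=r0
for i in range(14):
    p=p+r.apply([17.4,5.2,14.9]);r=r*R.from_rotvec(np.radians([3.9,-3.0,-6.8]))
    if i%2: print(i+1,p.round(),r.as_matrix()[:,2].round(2))
```

```text
2 [ 368. -332.  205.] [ 0.67  0.45 -0.59]
4 [ 407. -308.  214.] [ 0.53  0.49 -0.69]
6 [ 440. -274.  218.] [ 0.39  0.47 -0.79]
8 [ 463. -234.  215.] [ 0.26  0.41 -0.88]
10 [ 477. -190.  203.] [ 0.14  0.3  -0.94]
12 [ 479. -148.  185.] [ 0.05  0.16 -0.99]
14 [ 471. -109.  159.] [ 0. -0. -1.]
```

The path is safe, staying above 185 mm over the tumbler.

>>> {"fn": "arm_command", "kwargs": {
  "targets": [
    [[19.5, 0, -11.2], [0, 0, 0], 80],
    [[19.5, 0, -11.2], [0, 0, 0], 70],
    [[19.5, 0, -11.2], [0, 0, 0], 60],
    [[19.5, 0, -11.2], [0, 0, 0], 50],
    [[17.4, 5.2, 14.9], [3.9, -3, -6.8], 42],
    [[17.4, 5.2, 14.9], [3.9, -3, -6.8], 42],
    [[17.4, 5.2, 14.9], [3.9, -3, -6.8], 42],
    [[17.4, 5.2, 14.9], [3.9, -3, -6.8], 42]
  ]
}}

```text
clock: 22.3
ee_pos: [409.6, -306.4, 213.4]
tcp_rot: [2.852, -0.758, 1.155]
wrist_force: [0.5, -0.9, 0.0]
finger_gap: 41.9
finger_force: 0.0
```

>>> {"fn": "arm_command", "kwargs": {
  "targets": [
    [[17.4, 5.2, 14.9], [3.9, -3, -6.8], 42],
    [[17.4, 5.2, 14.9], [3.9, -3, -6.8], 42],
    [[17.4, 5.2, 14.9], [3.9, -3, -6.8], 42],
    [[17.4, 5.2, 14.9], [3.9, -3, -6.8], 42],
    [[17.4, 5.2, 14.9], [3.9, -3, -6.8], 42],
    [[17.4, 5.2, 14.9], [3.9, -3, -6.8], 42],
    [[17.4, 5.2, 14.9], [3.9, -3, -6.8], 42],
    [[17.4, 5.2, 14.9], [3.9, -3, -6.8], 42]
  ]
}}

```text
clock: 23.1
ee_pos: [481.0, -145.0, 183.4]
tcp_rot: [3.021, -0.112, 2.065]
wrist_force: [0.2, 0.4, -0.1]
finger_gap: 41.9
finger_force: 0.0
```

Run:
```python
from h import *
show();p0,r0=pose()
r1=R.from_euler('xyz',[np.pi,0,np.radians(132)]);p1=np.array([473,-113,140.]);print(step(p0,r0,p1,r1,5))
```

```text
{'clock': 23.1, 'q': [-0.386, -0.036, -0.05, 1.566, 0.165, 0.696], 'ee_pos': [481.036, -145.032, 183.434], 'tcp_rot': [3.021, -0.112, 2.065], 'wrist_force': [0.185, 0.373, -0.082], 'finger_gap': 41.851, 'finger_force': 0.0}
([5.68, 1.53, 9.22], [1.53, -1.12, -2.8])
```

>>> {"fn": "arm_command", "kwargs": {
  "targets": [
    [[5.7, 1.5, 9.2], [1.5, -1.1, -2.8], 42],
    [[5.7, 1.5, 9.2], [1.5, -1.1, -2.8], 42],
    [[5.7, 1.5, 9.2], [1.5, -1.1, -2.8], 42],
    [[5.7, 1.5, 9.2], [1.5, -1.1, -2.8], 42],
    [[5.7, 1.5, 9.2], [1.5, -1.1, -2.8], 42],
    [[0, 0, 0], [0, 0, 0], 42]
  ]
}}

```text
clock: 23.7
ee_pos: [471.6, -112.4, 139.2]
tcp_rot: [3.138, -0.005, 2.301]
wrist_force: [0.8, 0.9, -0.5]
finger_gap: 41.9
finger_force: 0.0
```

Run:
```python
from h import *
show();p0,r0=pose()
r1=R.from_euler('xyz',[np.pi,0,np.radians(132)]);p1=np.array([473.5,-113.2,62.]);print(step(p0,r0,p0+(p1-p0)*[1,1,0],r1,1),p0[2]-62)
w=snapshot('wrist');cv2.imwrite('pics/w6.png',w[:,:,::-1]);m=camera_model('wrist')
# predicted fisheye pixel of peg4 top, gripper TCP
for q in ([473.5,-113.2,92],[473.5,-113.2,30],p0):
    c=R.from_euler('xyz',m['attitude']).inv().apply(np.array(q)-m['origin']);th=np.arctan2(np.hypot(c[0],c[1]),c[2]);ph=np.arctan2(c[1],c[0]);print(m['cx']+m['fx']*th*np.cos(ph),m['cy']+m['fx']*th*np.sin(ph))
```

```text
{'clock': 23.7, 'q': [-0.238, -0.081, -0.17, 1.484, 0.006, 0.603], 'ee_pos': [471.632, -112.442, 139.22], 'tcp_rot': [3.138, -0.005, 2.301], 'wrist_force': [0.832, 0.934, -0.532], 'finger_gap': 41.946, 'finger_force': 0.0}
([-1.81, 0.89, -0.01], [0.22, -0.31, -0.17]) 77.22045254307238
282.7052105838283 230.79690961950746
282.26170014264244 203.58755386163267
281.45187353640813 261.3794495261766
```

View pics/w6.png

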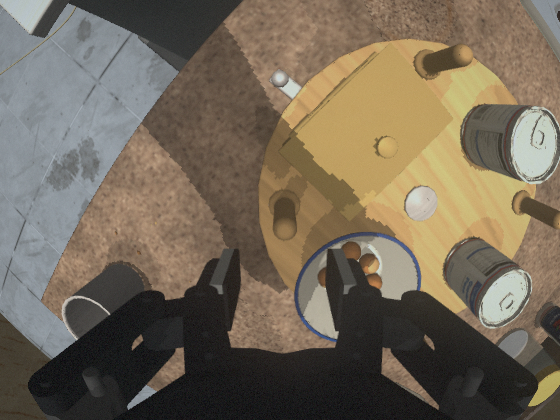

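The wrist view shows peg4's top at (285,228), within 3 px of the prediction. The tumbler stands upright at (110,300) and the nuts are in the bowl. I'll descend and grip the peg.

>>> {"fn": "arm_command", "kwargs": {
  "targets": [
    [[-1.8, 0.9, 5], [0.2, -0.3, -0.2], 42],
    [[0, 0, 12], [0, 0, 0], 42],
    [[0, 0, 12], [0, 0, 0], 42],
    [[0, 0, 12], [0, 0, 0], 42],
    [[0, 0, 12], [0, 0, 0], 42],
    [[0, 0, 12], [0, 0, 0], 42],
    [[0, 0, 12], [0, 0, 0], 42],
    [[0, 0, 0], [0, 0, 0], 42]
  ]
}}

```text
clock: 24.55
ee_pos: [472.9, -114.6, 61.7]
tcp_rot: [-3.141, -0.002, 2.302]
wrist_force: [-0.3, 0.8, 0.7]
finger_gap: 41.9
finger_force: 0.0
```

>>> {"fn": "arm_command", "kwargs": {
  "targets": [
    [[0, 0, 0], [0, 0, 0], 30],
    [[0, 0, 0], [0, 0, 0], 20],
    [[0, 0, 0], [0, 0, 0], 10],
    [[0, 0, 0], [0, 0, 0], 5],
    [[0, 0, 0], [0, 0, 0], 5]
  ]
}}

```text
clock: 25.05
ee_pos: [475.2, -114.3, 64.7]
tcp_rot: [3.138, 0.002, 2.303]
wrist_force: [4.4, 3.5, -1.0]
finger_gap: 13.6
finger_force: 58.5
```

Run:
```python
from h import *
show()
```

```text
{'clock': 25.05, 'q': [-0.237, -0.062, -0.296, 1.333, 0.002, 0.601], 'ee_pos': [475.204, -114.269, 64.694], 'tcp_rot': [3.138, 0.002, 2.303], 'wrist_force': [4.449, 3.539, -1.015], 'finger_gap': 13.642, 'finger_force': 58.482}
```

```bash
cat >> h.py <<'E'
C=np.array([558.8,-33.8,0])
def turn(deg,n,p0=None,r0=None):
    if p0 is None:p0,r0=pose()
    T=R.from_rotvec(U*np.radians(deg));return step(p0,r0,C+T.apply(p0-C),T*r0,n)
def pegang(p):d=p-C;return np.degrees(np.arctan2(d[1],d[0])),np.hypot(d[0],d[1])
E
python3 - <<'E'
from h import *
show();p0,r0=pose();print(pegang(p0),turn(-40,10))
E
```

```text
{'clock': 25.05, 'q': [-0.237, -0.062, -0.296, 1.333, 0.002, 0.601], 'ee_pos': [475.204, -114.269, 64.694], 'tcp_rot': [3.138, 0.002, 2.303], 'wrist_force': [4.449, 3.539, -1.015], 'finger_gap': 13.642, 'finger_force': 58.482}
(np.float64(-136.09185881488943), np.float64(116.03261636135086)) ([8.1, 0.01, -0.02], [0.01, -0.02, 4.0])
```

>>> {"fn": "arm_command", "kwargs": {
  "targets": [
    [[2, 0, 0], [0, 0, 1], 5],
    [[4.1, 0, 0], [0, 0, 2], 5],
    [[6.1, 0, 0], [0, 0, 3], 5],
    [[6.1, 0, 0], [0, 0, 3], 5],
    [[6.1, 0, 0], [0, 0, 3], 5],
    [[6.1, 0, 0], [0, 0, 3], 5]
  ]
}}

```text
clock: 25.65
ee_pos: [457.2, -89.6, 64.7]
tcp_rot: [3.137, 0.001, 2.039]
wrist_force: [5.4, 2.4, -0.9]
finger_gap: 13.7
finger_force: 58.7
```

Run:
```python
from h import *
show();p0,r0=pose();print(pegang(p0),turn(-3,1));f=np.array(bot.observe()['wrist_force']);print('tool force',r0.inv().apply(f))
```

```text
{'clock': 25.65, 'q': [-0.194, -0.117, -0.348, 1.336, 0.001, 0.908], 'ee_pos': [457.25, -89.646, 64.688], 'tcp_rot': [3.137, 0.001, 2.039], 'wrist_force': [5.35, 2.358, -0.949], 'finger_gap': 13.668, 'finger_force': 58.661}
(np.float64(-151.19225816836695), np.float64(115.89324484222507)) ([6.07, -0.05, -0.01], [0.0, -0.01, 3.0])
tool force [-0.30812465  5.834687    0.97344831]
```

>>> {"fn": "arm_command", "kwargs": {
  "targets": [
    [[6.1, 0, 0], [0, 0, 3], 5],
    [[6.1, 0, 0], [0, 0, 3], 5],
    [[6.1, 0, 0], [0, 0, 3], 5],
    [[6.1, 0, 0], [0, 0, 3], 5],
    [[6.1, 0, 0], [0, 0, 3], 5],
    [[6.1, 0, 0], [0, 0, 3], 5],
    [[6.1, 0, 0], [0, 0, 3], 5],
    [[6.1, 0, 0], [0, 0, 3], 5]
  ]
}}

```text
clock: 26.45
ee_pos: [443.2, -43.3, 64.7]
tcp_rot: [3.138, -0.0, 1.62]
wrist_force: [2.9, 0.8, -0.3]
finger_gap: 13.9
finger_force: 58.9
```

>>> {"fn": "arm_command", "kwargs": {
  "targets": [
    [[6.1, 0, 0], [0, 0, 3], 5],
    [[6.1, 0, 0], [0, 0, 3], 5],
    [[6.1, 0, 0], [0, 0, 3], 5],
    [[6.1, 0, 0], [0, 0, 3], 5],
    [[6.1, 0, 0], [0, 0, 3], 5],
    [[6.1, 0, 0], [0, 0, 3], 5],
    [[6.1, 0, 0], [0, 0, 3], 5],
    [[4, 0, 0], [0, 0, 2], 5]
  ]
}}

```text
clock: 27.25
ee_pos: [448.4, 3.1, 64.7]
tcp_rot: [3.14, -0.002, 1.219]
wrist_force: [-2.5, 2.3, 3.3]
finger_gap: 13.7
finger_force: 59.2
```

Run:
```python
from h import *
show();p0,r0=pose();print(pegang(p0),turn(-22,10));f=np.array(bot.observe()['wrist_force']);print('tool force',r0.inv().apply(f))
```

```text
{'clock': 27.25, 'q': [0.006, -0.158, -0.384, 1.343, 0.001, 1.929], 'ee_pos': [448.417, 3.062, 64.691], 'tcp_rot': [3.14, -0.002, 1.219], 'wrist_force': [-2.524, 2.25, 3.276], 'finger_gap': 13.725, 'finger_force': 59.219}
(np.float64(161.53362425472298), np.float64(116.37513371395991)) ([4.47, -0.05, 0.01], [-0.0, -0.0, 2.2])
tool force [ 1.24752827 -3.13860748 -3.2801248 ]
```

>>> {"fn": "arm_command", "kwargs": {
  "targets": [
    [[5.1, 0, 0], [0, 0, 2.5], 5],
    [[5.1, 0, 0], [0, 0, 2.5], 5],
    [[5.1, 0, 0], [0, 0, 2.5], 5],
    [[5.1, 0, 0], [0, 0, 2.5], 5],
    [[4.1, 0, 0], [0, 0, 2], 5],
    [[4.1, 0, 0], [0, 0, 2], 5],
    [[2, 0, 0], [0, 0, 1], 5],
    [[0, 0, 0], [0, 0, 0], 5]
  ]
}}

```text
clock: 28.05
ee_pos: [461.6, 30.9, 64.7]
tcp_rot: [-3.141, -0.003, 0.959]
wrist_force: [-4.6, 5.6, 4.8]
finger_gap: 13.9
finger_force: 59.4
```

Run:
```python
from h import *
show();p0,r0=pose();print(pegang(p0));f=np.array(bot.observe()['wrist_force']);print('tool force',r0.inv().apply(f))
m=camera_model('wrist');m['fish']=1
w=cv2.cvtColor(snapshot('wrist'),cv2.COLOR_RGB2BGR);cv2.imwrite('pics/w8.png',w)
mt=camera_model('top');t=cv2.cvtColor(snapshot('top'),cv2.COLOR_RGB2BGR);cv2.imwrite('pics/t8.png',t)
ms=camera_model('side');s=cv2.cvtColor(snapshot('side'),cv2.COLOR_RGB2BGR);cv2.imwrite('pics/s8.png',s)
def rim(m,im,roi=None,z=70):
    h=cv2.cvtColor(im,cv2.COLOR_BGR2HSV);M=cv2.inRange(h,(105,90,50),(130,255,200))
    v,u=np.nonzero(M);P=np.array([onz(m,a,b,z)[:2] for a,b in zip(u,v)])
    k=np.hypot(*(P-[474,-37]).T)<80
    for _ in range(8):
        c,r=fitcircle(P[k]);d=abs(np.hypot(*(P-c).T)-r);k=d<4
    return c.round(1),r.round(1),k.sum(),np.degrees(np.arctan2(c[1]-C[1],c[0]-C[0])).round(2)
for n,a in dict(top=(mt,t),side=(ms,s),wrist=(m,w)).items():
    try: print(n,rim(*a))
    except Exception as e: print(n,e)
for n,f in (('top0',mt),('side0',ms)):
    im=cv2.imread(f'pics/{n}.png');h=cv2.cvtColor(im,cv2.COLOR_BGR2HSV);M=cv2.inRange(h,(105,90,50),(130,255,200));v,u=np.nonzero(M);P=np.array([onz(f,a,b,70)[:2] for a,b in zip(u,v)]);k=np.hypot(*(P-[555,-120]).T)<80
    for _ in range(8):
        c,r=fitcircle(P[k]);k=abs(np.hypot(*(P-c).T)-r)<4
    print(n,c,r,k.sum())
```

```text
{'clock': 28.05, 'q': [0.065, -0.123, -0.352, 1.34, 0.002, 2.248], 'ee_pos': [461.595, 30.897, 64.666], 'tcp_rot': [-3.141, -0.003, 0.959], 'wrist_force': [-4.586, 5.596, 4.834], 'finger_gap': 13.872, 'finger_force': 59.431}
(np.float64(146.3533340931994), np.float64(116.76747675172251))
tool force [ 1.96037107 -6.97002195 -4.82641142]
top (array([476.3, -49.4]), np.float64(49.4), np.int64(7), np.float64(-169.32))
side (array([476.4, -49.9]), np.float64(49.5), np.int64(37), np.float64(-168.95))
wrist (array([477.7, -49.9]), np.float64(50.1), np.int64(517), np.float64(-168.77))
top0 [ 555.75180163 -117.76652187] 49.39946331781316 26
side0 [ 555.95977601 -119.02409277] 49.45378410189674 33
```

Run:
```python
from h import *
m=camera_model('wrist');m['fish']=1;p0,r0=pose()
def pf(m,q):
    c=R.from_euler('xyz',m['attitude']).inv().apply(np.array(q,float)-m['origin']);th=np.arctan2(np.hypot(c[0],c[1]),c[2]);ph=np.arctan2(c[1],c[0]);return np.array([m['cx']+m['fx']*th*np.cos(ph),m['cy']+m['fx']*th*np.sin(ph)])
w8=cv2.imread('pics/w8.png')
# camera model at w6 from the rigid camera-tool relation
Rc=R.from_euler('xyz',m['attitude']);rel=r0.inv()*Rc;off=r0.inv().apply(np.array(m['origin'])-p0)
p6,r6=np.array([471.632,-112.442,139.22]),R.from_euler('xyz',[3.138,-.005,2.301])
m6=dict(m,origin=p6+r6.apply(off),attitude=(r6*rel).as_euler('xyz'));w6=cv2.imread('pics/w6.png')
def blob(im,c,rad,z,m,smax=45,vmin=120):
    h=cv2.cvtColor(im,cv2.COLOR_BGR2HSV);M=cv2.inRange(h,(0,0,vmin),(180,smax,255));k=np.zeros_like(M);cv2.circle(k,tuple(int(x) for x in c),rad,255,-1);M&=k
    q=cv2.connectedComponentsWithStats(M)
    for a,b in zip(q[2][1:],q[3][1:]):
        if a[4]>25: print('   box',a.tolist(),'c',b.round(1),onz(m,*b,z).round(1))
for n,im,mm in (('w6',w6,m6),('w8',w8,m)):
    print(n,'ptr pred',pf(mm,[401,-40,20]));blob(im,pf(mm,[401,-40,20]),28,20,mm)
    print(n,'hub pred',pf(mm,[558.8,-33.8,28]));blob(im,pf(mm,[558.8,-33.8,28]),28,30,mm)
```

```text
w6 ptr pred [276.09349643  77.44082007]
   box [270, 69, 32, 30, 471] c [285.2  83.2] [409.6 -38.7  20. ]
w6 hub pred [417.39974355 202.31587979]
   box [405, 186, 32, 35, 862] c [420.6 202.9] [560.4 -32.3  30. ]
w8 ptr pred [270.2150233  346.69986052]
   box [274, 324, 13, 13, 59] c [280.4 329.5] [417.  -30.5  20. ]
   box [267, 339, 14, 10, 100] c [273.3 343.4] [404.8 -38.6  20. ]
w8 hub pred [459.31682813 229.5476657 ]
   box [444, 205, 39, 45, 1361] c [463.1 226.9] [561.4 -32.5  30. ]
```

>>> {"fn": "arm_command", "kwargs": {
  "targets": [
    [[2, -0.3, 0], [0, 0, 1], 5],
    [[4.1, -0.5, 0], [0, 0, 2], 5],
    [[4.1, -0.5, 0], [0, 0, 2], 5],
    [[4.1, -0.5, 0], [0, 0, 2], 5],
    [[2, -0.2, 0], [0, 0, 1], 5],
    [[2, 0, 0], [0, 0, 1], 5],
    [[0, 0, 0], [0, 0, 0], 5],
    [[0, 0, 0], [0, 0, 0], 5]
  ]
}}

```text
clock: 29.0
ee_pos: [472.5, 45.3, 64.7]
tcp_rot: [3.139, -0.003, 0.802]
wrist_force: [3.5, -0.3, 5.3]
finger_gap: 13.8
finger_force: 59.6
```

```bash
cat > meas.py <<'E'
from h import *
show();p0,r0=pose();print(pegang(p0),'tool force',r0.inv().apply(bot.observe()['wrist_force']).round(1))
m=camera_model('wrist');m['fish']=1
w=cv2.cvtColor(snapshot('wrist'),cv2.COLOR_RGB2BGR)
Rc=R.from_euler('xyz',m['attitude']);rel=r0.inv()*Rc;off=r0.inv().apply(np.array(m['origin'])-p0)
def cam(p,r):return dict(m,origin=p+r.apply(off),attitude=(r*rel).as_euler('xyz'))
m6=cam(np.array([471.632,-112.442,139.22]),R.from_euler('xyz',[3.138,-.005,2.301]))
m8=cam(np.array([461.595,30.897,64.666]),R.from_euler('xyz',[-3.141,-.003,.959]))
def rim(m,im,c0,z=70):
    h=cv2.cvtColor(im,cv2.COLOR_BGR2HSV);M=cv2.inRange(h,(105,90,50),(130,255,200))
    v,u=np.nonzero(M);P=np.array([onz(m,a,b,z)[:2] for a,b in zip(u,v)]);k=np.hypot(*(P-c0).T)<80
    for _ in range(8):
        c,r=fitcircle(P[k]);d=abs(np.hypot(*(P-c).T)-r);k=d<4
    return c,r,k.sum()
B=[]
for mm,im,c0 in ((m6,cv2.imread('pics/w6.png'),[555,-119]),(m8,cv2.imread('pics/w8.png'),[477,-49]),(m,w,[474,-37])):
    c,r,n=rim(mm,im,c0);B.append(c);print('bowl',c.round(1),r.round(1),n)
def pin(im,mm,vmin=120,smax=45):
    # grey pixels rectified on the z=20 plane, 0.25 mm/px round the expected pin
    g=np.mgrid[-25:25:.25,-25:25:.25];X=402+g[0];Y=-39+g[1]
    q=Rcam(mm).inv().apply(np.stack([X.ravel(),Y.ravel(),np.full(X.size,20.)],1)-mm['origin'])
    th=np.arctan2(np.hypot(q[:,0],q[:,1]),q[:,2]);ph=np.arctan2(q[:,1],q[:,0])
    u=(mm['cx']+mm['fx']*th*np.cos(ph)).reshape(X.shape).astype('f4');v=(mm['cy']+mm['fx']*th*np.sin(ph)).reshape(X.shape).astype('f4')
    im2=cv2.remap(im,u,v,1);h=cv2.cvtColor(im2,cv2.COLOR_BGR2HSV);return im2,h,cv2.inRange(h,(0,0,vmin),(180,smax,255))
def Rcam(mm):return R.from_euler('xyz',mm['attitude'])
for n,mm,im in (('w6',m6,cv2.imread('pics/w6.png')),('w8',m8,cv2.imread('pics/w8.png')),('now',m,w)):
    im2,h,M=pin(im,mm);D=cv2.resize((h[:,:,1]<60).astype('u1')*255,(50,50),interpolation=cv2.INTER_AREA)
    print(n);[print('%4d '%(377+i)+''.join('#' if x>128 else '.' for x in D[i,::-1])) for i in range(8,50,2)]
E
python3 meas.py
```

```text
{'clock': 29.0, 'q': [0.096, -0.095, -0.328, 1.335, 0.0, 2.435], 'ee_pos': [472.458, 45.329, 64.683], 'tcp_rot': [3.139, -0.003, 0.802], 'wrist_force': [3.476, -0.257, 5.312], 'finger_gap': 13.798, 'finger_force': 59.583}
(np.float64(137.49586822705072), np.float64(117.11713578188537)) tool force [ 2.2  2.7 -5.3]
bowl [ 556.9 -117.5] 49.7 497
bowl [477.6 -49.7] 50.0 517
bowl [476.  -36.9] 50.0 532
w6
 385 ..................................................
 387 ..................................................
 389 ..................................................
 391 ..................................................
 393 ..................................................
 395 ..................................................
 397 ...................############...................
 399 ...................#############..................
 401 ..................##############..................
 403 ..................##############..................
 405 ..................##############..................
 407 ..................##############..................
 409 ..................#
[... 2138 characters left out ...]
############################
 403 ............######################################
 405 ..........########################################
 407 ........##########################################
 409 ........##################################.#######
 411 .......###########################################
 413 .......###########################################
 415 .......##########..###############################
 417 .......#########....##############################
 419 ...................###############################
 421 .................#################################
 423 ................##################################
 425 ..............####################################
```

>>> {"fn": "arm_command", "kwargs": {
  "targets": [
    [[1.2, 0.2, 0], [0, 0, 0.6], 5],
    [[0, 0, 0], [0, 0, 0], 5],
    [[0, 0, 0], [0, 0, 0], 5],
    [[0, 0, 0], [0, 0, 0], 5]
  ]
}}

```text
clock: 29.45
ee_pos: [473.2, 46.1, 64.6]
tcp_rot: [3.14, -0.003, 0.792]
wrist_force: [2.3, 0.4, 5.9]
finger_gap: 13.8
finger_force: 59.7
```

```bash
python3 meas.py | head -5
python3 - <<'E'
from h import *
# tumbler upright? and side/top rim of the bowl, and steel pin in the top view
mt=camera_model('top');t=cv2.cvtColor(snapshot('top'),cv2.COLOR_RGB2BGR);t0=cv2.imread('pics/top0.png')
ms=camera_model('side');s=cv2.cvtColor(snapshot('side'),cv2.COLOR_RGB2BGR);s0=cv2.imread('pics/side0.png')
for n,a,b,(x,y,w,h) in (('tumbler top',t0,t,(424,234,32,30)),('tumbler side',s0,s,(244,294,28,44)),('mug side',s0,s,(190,150,35,50)),('blue top',t0,t,(132,238,36,34))):
    r=cv2.matchTemplate(b[y-12:y+h+12,x-12:x+w+12],a[y:y+h,x:x+w],cv2.TM_CCOEFF_NORMED);_,v,_,l=cv2.minMaxLoc(r);print(n,round(v,3),l[0]-12,l[1]-12)
h=cv2.cvtColor(s,cv2.COLOR_BGR2HSV);M=cv2.inRange(h,(105,90,50),(130,255,200));v,u=np.nonzero(M);P=np.array([onz(ms,a,b,70)[:2] for a,b in zip(u,v)]);k=np.hypot(*(P-[474,-38]).T)<80
for _ in range(8):
    c,r=fitcircle(P[k]);k=abs(np.hypot(*(P-c).T)-r)<4
print('side bowl',c,r,k.sum())
E
```

```text
{'clock': 29.45, 'q': [0.097, -0.093, -0.325, 1.335, 0.001, 2.447], 'ee_pos': [473.162, 46.141, 64.636], 'tcp_rot': [3.14, -0.003, 0.792], 'wrist_force': [2.274, 0.362, 5.9], 'finger_gap': 13.805, 'finger_force': 59.663}
(np.float64(136.97039889171322), np.float64(117.15096198771978)) tool force [ 1.9  1.4 -5.9]
bowl [ 557.  -117.4] 49.7 497
bowl [477.7 -49.8] 50.0 517
bowl [476.  -36.1] 50.0 527
tumbler top 0.714 0 -1
tumbler side 0.91 1 0
mug side 0.997 0 0
blue top 0.999 0 0
side bowl [475.25002089 -36.05774224] 49.548783279638585 43
```

```bash
python3 -c "
from workcell import bot
print(bot.close_job())"
```

```text
the job is handed in; nothing more can be done
None
```

I handed the job in at about 29.5 s of the 72 s allowed: all six nuts are in the bowl, the empty tumbler is upright back at its starting spot, and the bowl is within about 0.5° of the pointer with the gripper still holding peg4; the mug and blue bowl did not move.

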